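Release the large sleeve with the feeder's rocker paddle

ROBOT

A 6-joint arm with a two-finger parallel gripper is mounted at the origin on the work surface. World frame = base frame: x ahead of the robot, y to its left, z up, the work surface at z = 0. Lengths are in m, angles in rad, forces in N, time in s.
With the tool pointing down it reaches from about 0.375 to 0.975 m from the base axis. Payload 3.8 kg.
Tool frame: the origin (TCP) lies midway between the tips of the shut fingers; the grasp point (between the pads) lies 19 mm behind it; z points along the fingers, y is the line along which they close (so a half turn about z gives the same grasp; the last joint's range is limited). The gripper opens to 85 mm and grips with 20 to 120 N. Pads are 22 mm wide; open, the fingers measure 114 mm over their backs; the gripper's body (76 mm by 85 mm) begins 54 mm behind the grasp point. The pads swing forward as they close: fully open they stand 13 mm farther back than shut.
Start: joints at [1.134, 0.264, 1.604, -0, 1.274, -0.037], TCP at [0.263, 0.622, 0.191] pointing down, gripper open.
Joint ranges: [-2.63, 2.63], [-0.94, 2.18], [0.31, 2.57], [-1.31, 4.45], [0, 2.66], [-2.55, 2.55]. Speed limits (rad/s): [2.57, 2.57, 3.14, 3.14, 3.14, 3.14].

INTERFACE

Orientations are given as a rotation vector (axis times angle).
In Python, from cell import telemetry, capture, calibration, workorder gives the robot as it stands. The module is installed in compiled form; this text tells all that it offers.
- The arm moves only by the tool servo_tool, never from a script. Its argument "deltas" is a list that holds one entry, the list of rows, each a list of 6 numbers: the shift along the tool's x, y, z in m, then the turn, a rotation vector about the tool's x, y, z in rad. In form: [[[dx, dy, dz, wx, wy, wz], ...]]. A call has 1 to 12 rows; each row shifts and turns the commanded pose from where the row before left it, along the tool's axes as they then stand; what a row does not reach is not made up. A row lasts 1/8 s, in which the tool goes at most 62.5 mm and 10.7 degrees, less where a joint would pass 70% of its speed; a pose out of reach is approached as far as the arm can. A call is refused whole if a number of a shift passes 0.0625 or a number of a turn 0.188, either way. A call with a gripper value outside its range is refused whole. "grip" is the opening in per cent of the stroke, from 0 (shut) to 100 (fully open), set as the call begins (left out, the last holds). The fingers move at their own pace and stop on an object; "grip_force" is the grip in N (left out, the last holds). Time passes only in rows, so rows that do not move let the fingers close. It gives the time, the measured TCP pose, the force, the opening and the grip force at its end, in the units of the state.
- telemetry.get_obs(): the state, without advancing time (a new reading comes with each control period).
- capture(name): name is "scene" or "top" or "wrist"; returns (picture, depth): 400x640x3 uint8, red, green, blue; 400x640 float32, m along the optical axis (not along the pixel's ray), 0 where there is no reading.
- calibration(name): a dict with "mtx" (3x3 intrinsics, pixels), "k1" (the pictures are not rectified: a ray, as slopes to the right and down, at radius r is drawn at 1 + k1 r^2 times it, then the intrinsics apply), "cam_to_world" (4x4, takes a point from camera to world coordinates). Camera axes: x right, y up, looking along -z (the intrinsics and any distortion apply to the point x, -y, -z); pixel columns grow to the right and rows downward; lengths in m; the calibration is good to about 2 mm. A picture is of the moment at which its call begins: read the wrist's pose just before it. calibration takes no time and is no camera call; for the wrist camera it gives the pose at the moment of the call.
- workorder.hand_in(): hands the job in; it is judged then, once.
The state is a dict: "clock": time; "joint_positions": joint angles; "dq": joint speeds; "joint_efforts": joint torques, N m; "tool_pos": TCP position; "tool_rot": TCP orientation; "force": force on the tool from outside, world axes, zero at the start; "moment": the same for the moment, N m; "grip_width": finger opening in m; "gripper_force": force on a finger pad.
Only numpy, scipy, OpenCV 4.12 (cv2) and the standard library are available. Lean on these libraries where they do the work, as an engineer would, in place of code of your own. Each camera call takes 0.05 s, during which the arm holds its last target. There are 200 camera calls.

TASK

Two gravity feeders stand on the bench, each with a steel sleeve waiting behind its gate. On the feeder that holds the thicker sleeve, press the paddle down and keep it down until the sleeve has rolled into that feeder's catch tray, then let the paddle come up again so that the gate shuts. Leave the sleeves, the gates, the other feeder and the things lying around alone.

Things in the scene. Friction and masses are not known exactly. Their poses are not given: they have to be found in the camera images.
- feeder_a: the left or right one, holding the large sleeve: a fixed metal feeder, 400 mm (x) by 106 mm (y), 115 mm high. Origin: underside of its base plate, near the middle; z up; x runs down the chute, away from the paddle, to the tray. The chute is open on top, 50 mm wide. A seesaw rocker on a cross axle (x -60, z 100 mm) has the paddle at its -x end, the gate at its +x end. Below the paddle is only the 8 mm base plate.
- feeder_b: the feeder that holds the small sleeve, otherwise identical to feeder_a, same origin and axes. Each feeder's open catch tray is centred 158 mm to +x of its origin: 88 mm (x) by 54 mm inside, floor 10 mm above the bench, walls up to 60 mm above the bench. The chute drops the sleeve over its near wall.
- paddle_a: the press paddle of feeder_a: flat black plate 32 mm (x) by 36 mm (y) by 6 mm, on a stem fixed to the rocker. Origin: centre of its top face, 112 mm above the bench and 175 mm from the feeder's origin towards -x when at rest; goes down about 40 mm and swings with the rocker about the axle 115 mm to its +x; axes as the feeder's when at rest.
- paddle_b: the press paddle of feeder_b: flat black plate 32 mm (x) by 36 mm (y) by 6 mm, on a stem fixed to the rocker. Origin: centre of its top face, 112 mm above the bench and 175 mm from the feeder's origin towards -x when at rest; goes down about 40 mm and swings with the rocker about the axle 115 mm to its +x; axes as the feeder's when at rest. Leave it alone.
- rocker_a (a joint): rocker angle of feeder_a, rad: 0 at rest (gate shut), grows as the paddle goes down, hard stop at 0.36. A spring shuts it when let go; pressing mid-paddle takes about 4 N to start, about 8 N at the stop. The prongs' ends rise 120 mm per rad from 4 mm above the chute floor: the large sleeve passes only beyond about 0.28 rad.
- rocker_b (a joint): the same for feeder_b. Leave it at rest.
- gate_a: the steel gate of feeder_a, a fork of two upright prongs (6 mm wide, 28 mm apart) under a thin crossbar, hanging into the chute, fixed to the rocker's far end. Origin: midway between the prongs' lower ends, at rest 60 mm ahead (+x) of the feeder's origin and 48 mm up. Not to be touched.
- gate_b: the steel gate of feeder_b, a fork of two upright prongs (6 mm wide, 28 mm apart) under a thin crossbar, hanging into the chute, fixed to the rocker's far end. Origin: midway between the prongs' lower ends, at rest 60 mm ahead (+x) of the feeder's origin and 48 mm up. Not to be touched.
- large_sleeve: steel sleeve, 36 mm diameter, 44 mm long, lying across feeder_a's chute against the gate. Origin: its middle, on its axis (y along the axis); it turns as it rolls. At rest in the tray the origin is about 28 mm above the bench. With the gate up it rolls into the tray within about 1 s.
- small_sleeve: steel sleeve, 16 mm diameter, 44 mm long, lying across feeder_b's chute against the gate; origin at its middle, on its axis.
- screwdriver: bystander: loose screwdriver with black handle, 200 mm, lying on the bench; origin at its underside.
- nut_driver: bystander: loose nut driver, 230 mm, black handle and steel shank with socket; origin at its underside.
- switch: bystander: small grey metal-cased switch, 45 x 35 mm, 36 mm high with two copper tabs, on the bench before the feeders; origin at its underside.

How it is judged:
By the outcome, as a careful person would: the job done as asked, in the order asked, and still so for the second after the job is handed in, with the robot touching nothing.
It also fails if it takes over 32 s, if anything falls off the work surface, if the arm or the gripper's body presses on something with over 40 N, if the wrist force passes 120 N, or if a joint passes its speed limit or range.

## Working session

There is one attempt and no reset: what is moved stays moved. The work goes in short steps, Python scripts to look and compute and a tool call to move; the robot and the scene stay as the last step left them, time stands still between calls to the robot, and variables do not carry over. Pictures are saved under pics/ and viewed, at most 10 in all, crops included, and the job is handed in when it is done.

Besides the shell and the picture viewer there is one more tool, called after "Emit:" as name(argument=value, ...), one argument or row to a line, values as JSON. servo_tool: Moves the arm, as the interface text tells. Its arguments: {"type":"object","properties":{"deltas":{"type":"array","items":{"type":"array","items":{"type":"array","items":{"type":"number"}}}},"grip":{"type":"number"},"grip_force":{"type":"number"}},"required":["deltas"]}

```bash
mkdir -p pics
cat > h.py <<'E'
import numpy as np, cv2
from cell import telemetry, capture, calibration, workorder
def pts(name,depth,uv,c):
    uv=np.atleast_2d(np.array(uv,float)); K=np.array(c["mtx"])
    n=cv2.undistortPoints(uv[:,None],K,np.array([c["k1"],0,0,0,0]))[:,0]
    return n
def ray(c,uv):
    n=pts(None,None,uv,c); T=np.array(c["cam_to_world"])
    d=np.c_[n[:,0],-n[:,1],-np.ones(len(n))]@T[:3,:3].T
    return T[:3,3],d
def onplane(c,uv,z):
    o,d=ray(c,uv); return o+d*((z-o[2])/d[:,2])[:,None]
def cloud(c,dep):
    v,u=np.mgrid[0:400,0:640]; o,d=ray(c,np.c_[u.ravel(),v.ravel()])
    return (o+d*dep.ravel()[:,None]).reshape(400,640,3)
E
python3 - <<'E'
from h import *
for n in("scene","top"):
    p,d=capture(n); c=calibration(n)
    cv2.imwrite(f"pics/{n}0.png",p[:,:,::-1]); np.savez(f"{n}0.npz",p=p,d=d)
    print(n,np.round(c["cam_to_world"],3).tolist(),c["k1"],d.min(),d.max())
o=telemetry.get_obs();print(o["clock"],o["tool_pos"],o["tool_rot"])
E
```

```text
scene [[-0.514, -0.668, 0.539, 1.148], [0.858, -0.405, 0.316, 0.344], [0.008, 0.624, 0.781, 0.904], [0.0, 0.0, 0.0, 1.0]] -0.08816064513384864 0.0 3.5284443
top [[-0.013, 0.998, -0.066, 0.494], [-1.0, -0.012, 0.004, 0.012], [0.003, 0.066, 0.998, 1.547], [0.0, 0.0, 0.0, 1.0]] 0.021782193552429253 0.0 2.4007406
0.1 [0.26241794 0.62109342 0.19018652] [-0.62375521 -3.07857966  0.00309897]
```

View pics/scene0.png

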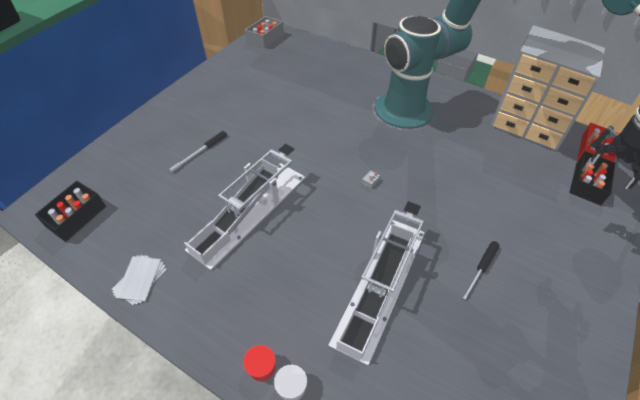

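View pics/top0.png

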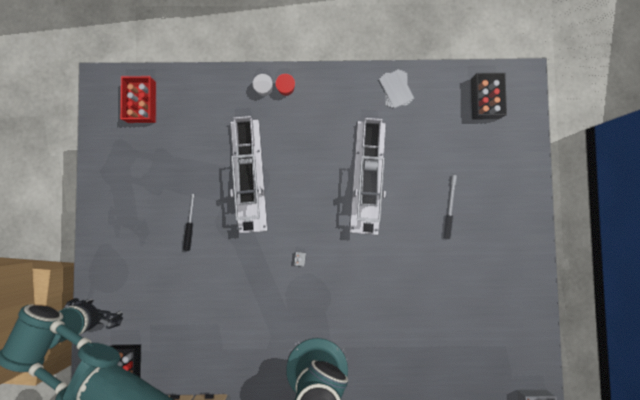

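The scene view shows two feeders with black paddles at about (286,150) and (412,208). In the top view the paddles are at about (248,226) and (367,227). I'll enlarge the gates and paddles.

Run:
```python
from h import *
t=np.load("top0.npz");p=t["p"][:,:,::-1]
a=cv2.resize(p[110:240,222:278],None,fx=4.5,fy=4.5,interpolation=2);b=cv2.resize(p[110:240,342:398],None,fx=4.5,fy=4.5,interpolation=2)
cv2.imwrite("pics/topc.png",np.hstack([a,b]))
c=calibration("top"); X=cloud(c,t["d"])
g=cv2.cvtColor(t["p"],7)
for (u0,u1) in((232,270),(350,386)):
    s=np.s_[215:240,u0:u1]
    m=(g[s]<60)&(X[s][...,2]>.09)&(X[s][...,2]<.13)
    vv,uu=np.nonzero(m); uv=[uu.mean()+u0,vv.mean()+215]
    print(uv,m.sum(),X[s][m].mean(0),onplane(c,uv,.112))
    f=(X[...,2]>.04)&(X[...,2]<.13); f[:,:u0-10]=0;f[:,u1+5:]=0;f[:100]=0;f[245:]=0
    print(np.c_[X[f].min(0),X[f].max(0)].round(3).tolist())
    # gate zone depths
    print((X[155:180:2,(u0+u1)//2-8:(u0+u1)//2+10:3,2]*1000).round().astype(int))
```

```text
[np.float64(247.79661016949152), np.float64(225.79661016949152)] 59 [0.4992049  0.22390692 0.11266688] [[0.49920416 0.22400405 0.112     ]]
[[0.485, 0.881], [0.179, 0.284], [0.04, 0.123]]
[[108 104 103 107   9   9]
 [ 41  42  76  45  16   2]
 [ 58  61  54  53  11  11]
 [ 67  61  53  49  91  17]
 [ 51  48  45  40  95   9]
 [ 53  52  52  42 105  10]
 [ 52  47  53  54 103   8]
 [ 54  49  48  54 106   8]
 [ 50  61  54  52 108  10]
 [ 57  59  51  47 109   6]
 [ 57  50  54  57 111  11]
 [ 61  63  61  58 106  11]
 [ 63  61  68  62 115   6]]
[np.float64(367.5), np.float64(227.5)] 48 [ 0.48859308 -0.17139255  0.11263143] [[ 0.48858729 -0.17147567  0.112     ]]
[[0.474, 0.87], [-0.237, -0.129], [0.04, 0.122]]
[[  6  53  38  40  38  42]
 [  8 104 105 108 107 109]
 [  5  62  63  43  43  77]
 [  7  65  79  85  80  79]
 [ 10  70  87  82  81  83]
 [100  65  81  81  85  84]
 [102  47  80  75  79  77]
 [106  51  71  68  74  76]
 [103  55  55  54  51  54]
 [102  50  55  57  54  53]
 [104  58  56  59  55  53]
 [113  59  54  54  57  61]
 [108  59  61  55  60  60]]
```

View pics/topc.png

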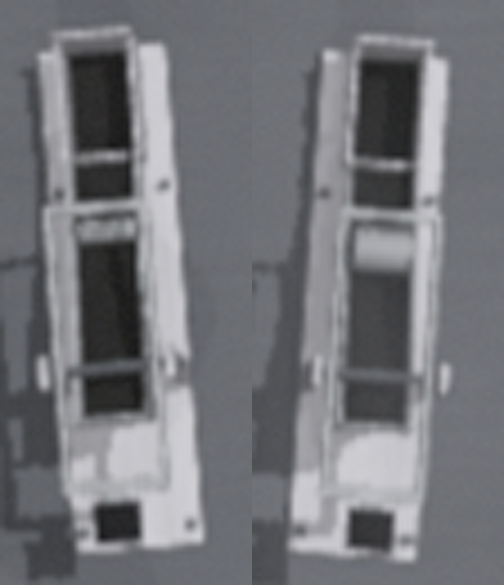

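The right-hand feeder (y ≈ -0.17) holds the thick sleeve: its crest is at about 85 mm over a floor at about 50 mm, at crop (383,248). The left one is thin, at (105,228). Paddle A is at (0.489, -0.171, 0.112), which matches its stated height. Next I work out the transit in tool axes.

```bash
cat > rel.py <<'E'
from h import *
from scipy.spatial.transform import Rotation as R
import sys
c=calibration("top")
far=onplane(c,[373.8,118.9],.06)[0]; pad=np.array([.4886,-.1715,.112])
ax=(far-pad)*[1,1,0]; ax/=np.linalg.norm(ax)
o=telemetry.get_obs(); r=R.from_rotvec(o["tool_rot"])
tgt=pad-.003*ax; tgt[2]=float(sys.argv[1])
M=r.as_matrix(); yaw=np.arctan2(-ax[1],-ax[0])-np.arctan2(M[1,0],M[0,0])
print("axis",ax,"L",np.linalg.norm((far-pad)[:2]),"pos",o["tool_pos"],"delta tool",r.inv().apply(tgt-o["tool_pos"]).round(4),"wz",-((yaw+np.pi)%(2*np.pi)-np.pi),"F",o["force"],o["clock"],o["grip_width"])
E
python3 rel.py 0.16
```

```text
axis [ 0.99539628 -0.09584491 -0.        ] L 0.3784113290730756 pos [0.26241794 0.62109342 0.19018652] delta tool [-0.514  -0.6429  0.0315] wz -0.3038182317135436 F [-0.5153369  -0.10625868  1.16493697] 0.1 0.08529982374535602
```

Emit:
servo_tool(
  deltas=[
    [[-0.032, -0.04, 0, 0, 0, 0], [-0.032, -0.04, 0, 0, 0, 0], [-0.032, -0.04, 0, 0, 0, 0], [-0.032, -0.04, 0, 0, 0, 0], [-0.032, -0.04, 0, 0, 0, 0], [-0.032, -0.04, 0, 0, 0, 0], [-0.032, -0.04, 0, 0, 0, 0], [-0.032, -0.04, 0, 0, 0, 0], [-0.032, -0.04, 0, 0, 0, 0], [-0.032, -0.04, 0, 0, 0, 0], [-0.032, -0.04, 0, 0, 0, 0], [-0.032, -0.04, 0, 0, 0, 0]],
  ],
  grip=0,
)

```text
clock: 1.6
tool_pos: [0.4295, 0.0285, 0.1912]
tool_rot: [0.624, 3.079, 0.0]
force: [1.0, 1.0, 0.0]
grip_width: -0.0
gripper_force: 0.0
```

Emit:
servo_tool(
  deltas=[
    [[-0.032, -0.04, 0, 0, 0, 0], [-0.032, -0.04, 0, 0, 0, 0], [-0.032, -0.04, 0, 0, 0, 0], [-0.032, -0.04, 0, 0, 0, 0], [0, 0, 0, 0, 0, -0.1], [0, 0, 0, 0, 0, -0.1], [0, 0, 0, 0, 0, -0.1], [0, 0, 0, 0, 0, 0], [0, 0, 0, 0, 0, 0]],
  ],
)

```text
clock: 2.72
tool_pos: [0.485, -0.1669, 0.1911]
tool_rot: [-0.159, -3.137, -0.0]
force: [-0.3, -0.1, -0.2]
grip_width: 0.0003
gripper_force: 0.0
```

```bash
python3 rel.py 0.14
python3 - <<'E'
from h import *
p,d=capture("wrist");c=calibration("wrist");np.savez("w1.npz",p=p,d=d)
X=cloud(c,d);g=cv2.cvtColor(p,7)
m=((g<70)&(abs(X[...,2]-.112)<.012)&(abs(X[...,0]-.489)<.04)&(abs(X[...,1]+.171)<.04)).astype(np.uint8)
n,l,s,ce=cv2.connectedComponentsWithStats(m)
for i in range(1,n):
    if s[i,4]>30: print(s[i],ce[i],X[l==i].mean(0),onplane(c,ce[i],.112))
cv2.imwrite("pics/w1.png",p[:,:,::-1])
E
```

```text
axis [ 0.99539628 -0.09584491 -0.        ] L 0.3784113290730756 pos [ 0.48503563 -0.16692509  0.19112937] delta tool [-0.001  -0.0042  0.0511] wz -0.005376525833201029 F [-0.25840761 -0.13257336 -0.20399147] 2.725 0.0003101926446252405
```

View pics/w1.png

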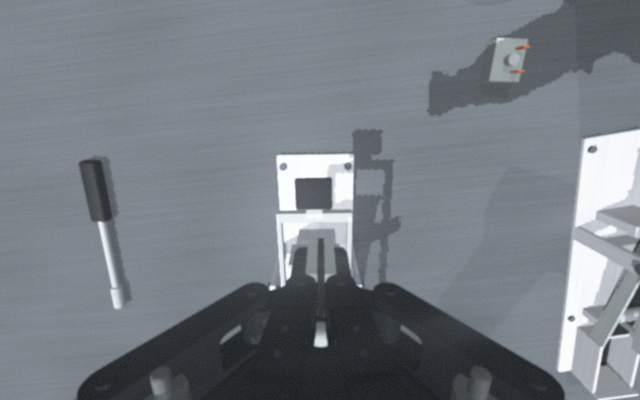

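The wrist view shows paddle A at about (314,193), with the shut fingertips near (320,245). The yaw is aligned with the feeder. I'll project the paddle pixel as a cross-check.

Run:
```python
from h import *
c=calibration("wrist");t=np.load("w1.npz");d=t["d"];g=cv2.cvtColor(t["p"],7)
s=np.s_[170:215,290:340];v,u=np.nonzero(g[s]<60);print(len(u),u.min()+290,u.max()+290,v.min()+170,v.max()+170)
print(onplane(c,[[u.mean()+290,v.mean()+170],[u.min()+290,v.min()+170],[u.max()+290,v.max()+170]],.112),cloud(c,d)[193,314])
```

```text
Traceback (most recent call last):
ValueError: zero-size array to reduction operation minimum which has no identity
```

Run:
```python
from h import *
c=calibration("wrist");t=np.load("w1.npz");d=t["d"];g=cv2.cvtColor(t["p"],7)
s=np.s_[170:211,290:340];print(g[193,314],g[180,285]);v,u=np.nonzero(g[s]<110);print(len(u),u.min()+290,u.max()+290,v.min()+170,v.max()+170)
print(onplane(c,[[u.mean()+290,v.mean()+170],[u.min()+290,v.min()+170],[u.max()+290,v.max()+170]],.112),cloud(c,d)[193,314])
```

```text
90 253
1034 296 331 178 209
[[ 0.48786319 -0.17468724  0.112     ]
 [ 0.47121812 -0.18934996  0.112     ]
 [ 0.50574825 -0.15931853  0.112     ]] [ 0.48738534 -0.17400853  0.11306633]
```

Emit:
servo_tool(
  deltas=[
    [[-0.001, -0.0055, 0.02, 0, 0, 0], [0, 0, 0.02, 0, 0, 0], [0, 0, 0.02, 0, 0, 0], [0, 0, 0.01, 0, 0, 0], [0, 0, 0.01, 0, 0, 0], [0, 0, 0, 0, 0, 0]],
  ],
)

```text
clock: 3.52
tool_pos: [0.4853, -0.1724, 0.1109]
tool_rot: [-0.157, -3.137, -0.001]
force: [-0.3, -0.1, -0.4]
grip_width: -0.0002
gripper_force: 0.0
```

Emit:
servo_tool(
  deltas=[
    [[0, 0, 0.008, 0, 0, 0], [0, 0, 0.008, 0, 0, 0], [0, 0, 0.008, 0, 0, 0], [0, 0, 0.006, 0, 0, 0], [0, 0, 0.004, 0, 0, 0], [0, 0, 0, 0, 0, 0], [0, 0, 0, 0, 0, 0]],
  ],
)

```text
clock: 4.4
tool_pos: [0.4859, -0.1727, 0.0776]
tool_rot: [0.157, 3.137, -0.0]
force: [-0.0, 1.0, 0.6]
grip_width: 0.0001
gripper_force: 0.0
```

Run:
```python
from h import *
o=telemetry.get_obs();print(o["force"],o["moment"])
a,_=capture("wrist");b,_=capture("top");s,_=capture("scene")
im=np.hstack([cv2.resize(b[105:245,335:400],(260,560)),cv2.resize(s[190:370,320:440],(373,560))])
cv2.imwrite("pics/chk.png",im[:,:,::-1]);cv2.imwrite("pics/w2.png",a[:,:,::-1])
```

```text
[-0.04262907  1.02377036  0.63636253] [-0.02323507  0.02392082  0.02474073]
```

View pics/chk.png

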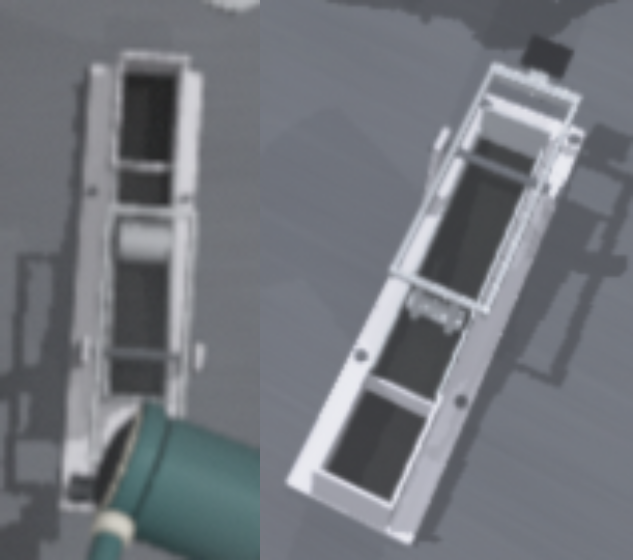

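View pics/w2.png

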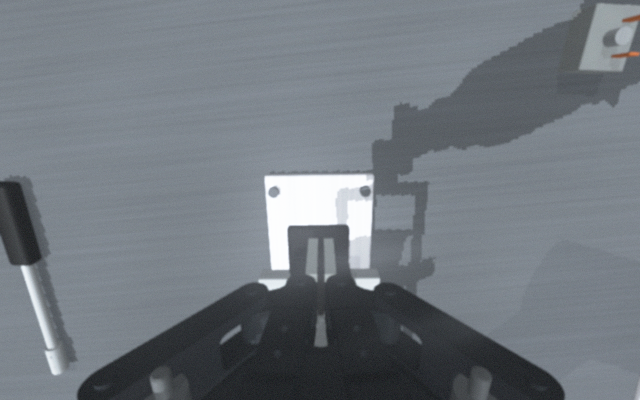

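The scene view looks unchanged and doesn't show the arm, and the force is near zero. The wrist view shows a dark plate at (290–349, 226+) around the fingers. I'll check the depth and whether the scene image is stale.

Run:
```python
from h import *
o=telemetry.get_obs();print(o["tool_pos"],o["joint_positions"])
s0=np.load("scene0.npz");s,ds=capture("scene");print("scene diff",np.abs(s.astype(int)-s0["p"]).mean(),np.abs(ds-s0["d"]).mean())
p,d=capture("wrist");c=calibration("wrist");X=cloud(c,d)
T=np.array(c["cam_to_world"])
for q in (o["tool_pos"],[.488,-.173,.112],[.4855,-.173,.072]):
    k=np.linalg.inv(T)@np.r_[q,1];print("proj",(np.array(c["mtx"])@[k[0]/-k[2],k[1]/k[2],1])[:2],-k[2])
for r in range(180,290,6): print(r,[(X[r,u]*1000).round().astype(int).tolist() for u in (280,297,320,342)])
```

```text
[ 0.48597205 -0.17272556  0.07773064] [-3.89788825e-01  6.46964671e-02  2.05663783e+00 -9.94551868e-06
  1.01962810e+00 -1.86080875e+00]
scene diff 6.505467447916667 0.045022976
proj [321.34871387 223.50576191] 0.19887525892539987
proj [321.37905341 250.71010187] 0.16699207065583693
proj [320.87841041 219.65593827] 0.20417552185788856
180 [[470, -209, 9], [471, -193, 9], [474, -173, 8], [476, -153, 8]]
186 [[476, -210, 7], [477, -194, 9], [479, -173, 8], [481, -153, 8]]
192 [[482, -211, 7], [483, -195, 8], [485, -174, 7], [487, -153, 8]]
198 [[487, -211, 8], [489, -196, 8], [491, -174, 8], [493, -154, 8]]
204 [[493, -212, 9], [495, -196, 8], [497, -175, 9], [499, -154, 8]]
210 [[499, -213, 8], [501, -197, 8], [503, -175, 9], [504, -155, 9]]
216 [[505, -214, 8], [507, -198, 8], [509, -176, 8], [511, -155, 9]]
222 [[512, -215, 7], [513, -199, 8], [515, -177, 7], [517, -156, 8]]
228 [[517, -216, 9], [472, -185, 112], [405, -165, 260], [475, -160, 112]]
234 [[524, -217, 8], [476, -186, 112], [477, -173, 113], [478, -160, 112]]
240 [[530, -218, 8], [479, -186, 113], [475, -172, 124], [482, -161, 112]]
246 [[536, -218, 8], [483, -187, 112], [475, -172, 130], [486, -161, 113]]
252 [[543, -220, 8], [477, -185, 130], [475, -172, 136], [480, -162, 130]]
258 [[549, -220, 9], [477, -184, 137], [475, -172, 143], [480, -162, 136]]
264 [[556, -221, 9], [477, -184, 142], [475, -172, 147], [479, -162, 142]]
270 [[508, -202, 97], [478, -183, 147], [474, -172, 153], [479, -163, 147]]
276 [[508, -202, 103], [472, -181, 160], [475, -172, 156], [474, -163, 160]]
282 [[510, -201, 107], [471, -181, 165], [479, -173, 155], [473, -164, 165]]
288 [[477, -189, 160], [473, -181, 167], [482, -173, 155], [475, -164, 167]]
```

Run:
```python
from h import *
o=telemetry.get_obs();print(o["clock"],o["tool_pos"],o["grip_width"])
s,_=capture("scene");b,_=capture("top")
im=np.vstack([cv2.resize(s[100:250,300:520],(800,545))[:330],cv2.resize(b[150:300,250:450],(356,267)).repeat(1,0) if 0 else cv2.copyMakeBorder(cv2.resize(b[150:300,250:450],(356,267)),0,0,0,444,0)])
cv2.imwrite("pics/s3.png",im[:,:,::-1])
```

```text
4.65 [ 0.48589402 -0.17269472  0.07764186] -0.00010076804756956186
```

View pics/s3.png

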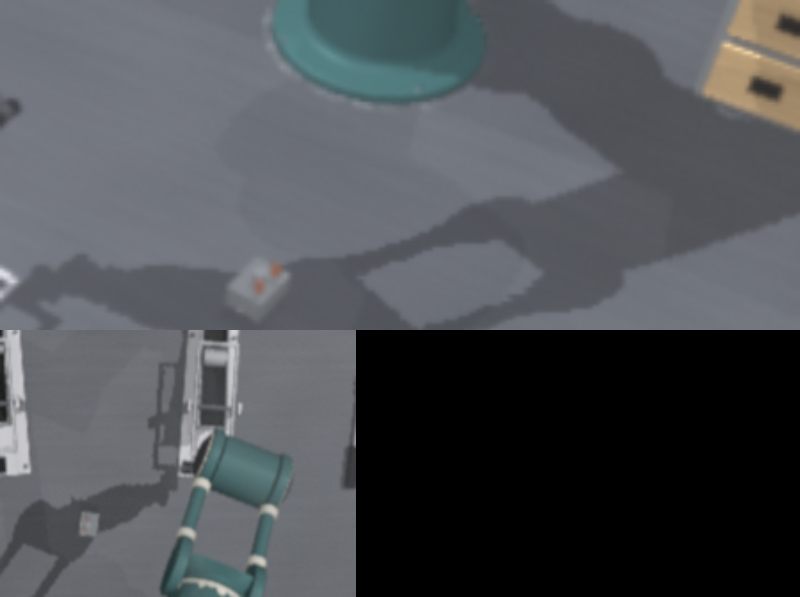

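The scene camera's right is +y, so my earlier crop showed feeder B. Feeder A is the left one there, with its paddle near (286,150). I'll view that.

Run:
```python
from h import *
s,ds=capture("scene");c=calibration("scene");X=cloud(c,ds)
cv2.imwrite("pics/s4.png",cv2.resize(s[60:210,200:360],(640,600),interpolation=2)[:,:,::-1])
```

```text
(no output)
```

View pics/s4.png

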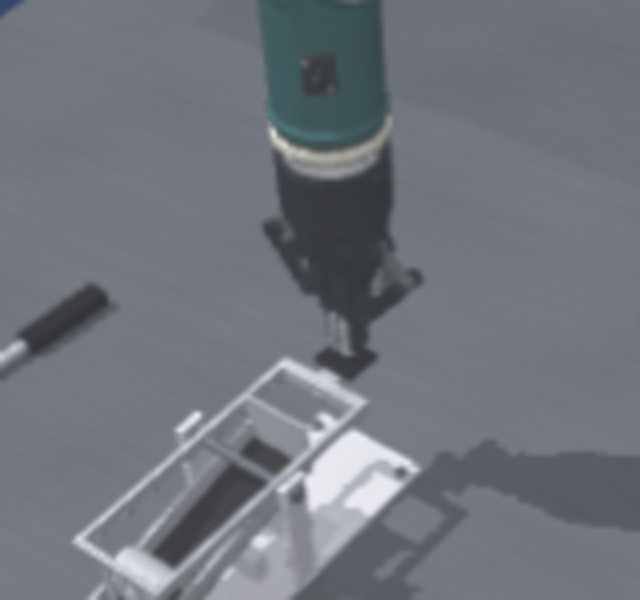

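The shut fingertips sit right at the paddle's top and the paddle is still at rest, so the visible tips end about 35 mm above the reported TCP. I'll confirm that with the depth from the earlier wrist view, taken at TCP z 0.191.

Run:
```python
from h import *
from scipy.spatial.transform import Rotation as R
c=calibration("wrist");o=telemetry.get_obs()
T=np.array(c["cam_to_world"]);M=R.from_rotvec(o["tool_rot"]).as_matrix()
for n,d in (("w1",np.load("w1.npz")["d"]),("now",capture("wrist")[1])):
    X=(cloud(c,d)-o["tool_pos"])@M   # tool coordinates
    for u in (304,320,336):
        col=X[225:300,u]; k=(abs(col[:,0])<.03)&(col[:,2]<.0)&(d[225:300,u]>0)
        i=np.nonzero(k)[0]
        print(n,u,[(225+int(j),(col[j]*1000).round().tolist()) for j in i[:16:3]])
```

```text
w1 304 [(247, [7.0, -9.0, -46.0]), (250, [7.0, -9.0, -51.0]), (253, [7.0, -9.0, -54.0]), (256, [7.0, -9.0, -57.0]), (259, [8.0, -9.0, -60.0]), (262, [6.0, -9.0, -61.0])]
w1 320 [(238, [11.0, -1.0, -44.0]), (241, [11.0, -1.0, -47.0]), (244, [11.0, -1.0, -51.0]), (247, [11.0, -1.0, -54.0]), (250, [11.0, -1.0, -57.0]), (253, [11.0, -1.0, -61.0])]
w1 336 [(247, [7.0, 8.0, -47.0]), (250, [7.0, 8.0, -49.0]), (253, [8.0, 7.0, -54.0]), (256, [7.0, 7.0, -56.0]), (259, [7.0, 7.0, -59.0]), (262, [7.0, 7.0, -62.0])]
now 304 [(225, [13.0, -10.0, -31.0]), (228, [12.0, -10.0, -34.0]), (231, [11.0, -10.0, -35.0]), (234, [9.0, -10.0, -35.0]), (237, [7.0, -10.0, -35.0]), (240, [5.0, -10.0, -36.0])]
now 320 [(225, [13.0, -1.0, -32.0]), (228, [12.0, -1.0, -34.0]), (231, [10.0, -1.0, -34.0]), (234, [9.0, -1.0, -34.0]), (237, [7.0, -1.0, -35.0]), (240, [11.0, -1.0, -46.0])]
now 336 [(225, [13.0, 8.0, -32.0]), (228, [12.0, 8.0, -34.0]), (231, [10.0, 8.0, -34.0]), (234, [9.0, 8.0, -35.0]), (237, [7.0, 8.0, -35.0]), (240, [5.0, 8.0, -35.0])]
```

The tips are about 44 mm behind the nominal TCP, so they are still roughly 10 mm above the paddle. I'll carry on down in guarded steps.

Emit:
servo_tool(
  deltas=[
    [[0, 0, 0.005, 0, 0, 0], [0, 0, 0.005, 0, 0, 0], [0, 0, 0.005, 0, 0, 0], [0, 0, 0.005, 0, 0, 0], [0, 0, 0, 0, 0, 0]],
  ],
)

```text
clock: 5.48
tool_pos: [0.4855, -0.1727, 0.0569]
tool_rot: [-0.157, -3.137, 0.0]
force: [-1.4, -0.6, 1.3]
grip_width: 0.0001
gripper_force: 0.7
```

Emit:
servo_tool(
  deltas=[
    [[0, 0, 0.005, 0, 0, 0], [0, 0, 0.005, 0, 0, 0], [0, 0, 0.005, 0, 0, 0], [0, 0, 0.003, 0, 0, 0], [0, 0, 0, 0, 0, 0]],
  ],
)

```text
clock: 6.1
tool_pos: [0.4872, -0.1729, 0.0403]
tool_rot: [0.157, 3.135, -0.001]
force: [0.1, 0.0, 6.9]
grip_width: -0.0002
gripper_force: 3.4
```

Emit:
servo_tool(
  deltas=[
    [[0, 0, 0.004, 0, 0, 0], [0, 0, 0.003, 0, 0, 0], [0, 0, 0, 0, 0, 0], [0, 0, 0, 0, 0, 0]],
  ],
)

```text
clock: 6.6
tool_pos: [0.4885, -0.1731, 0.0341]
tool_rot: [0.157, 3.132, -0.001]
force: [1.0, 0.9, 7.8]
grip_width: 0.0004
gripper_force: 3.7
```

```bash
cat > sl.py <<'E'
from h import *
t=np.load("top0.npz")
b,d=capture("top");c=calibration("top");X=cloud(c,d)
print(telemetry.get_obs()["clock"],telemetry.get_obs()["force"])
for r in range(118,178,4): print(r,(X[r,370:374].mean(0)*1000).round().astype(int), int((cloud(c,t["d"])[r,370:374,2]).mean()*1000), b[r,372].tolist())
cv2.imwrite("pics/t.png",cv2.resize(b[105:245,335:400],(260,560))[:,:,::-1])
E
python3 sl.py
```

```text
6.65 [0.92797223 0.55998496 7.14325006]
118 [ 868 -200   61] 57 [152, 153, 159]
122 [ 859 -202   41] 14 [148, 150, 154]
126 [ 844 -201   46] 12 [174, 175, 179]
130 [ 832 -203   35] 9 [117, 120, 122]
134 [ 822 -205   13] 10 [39, 40, 40]
138 [ 809 -206    8] 9 [43, 43, 44]
142 [ 794 -206    7] 14 [40, 39, 42]
146 [ 775 -201   36] 34 [145, 145, 149]
150 [ 760 -201   36] 35 [55, 55, 55]
154 [ 745 -200   42] 40 [55, 57, 58]
158 [ 715 -185  144] 104 [155, 156, 161]
162 [ 716 -199   46] 82 [61, 60, 63]
166 [ 702 -198   47] 80 [62, 64, 65]
170 [ 687 -197   55] 50 [64, 66, 66]
174 [ 629 -145  426] 53 [69, 69, 70]
```

The sleeve is in the tray, with its crest at 46 mm (28 + 18). I'll hold briefly, then let the paddle up smoothly.

Emit:
servo_tool(
  deltas=[
    [[0, 0, 0, 0, 0, 0], [0, 0, 0, 0, 0, 0], [0, 0, 0, 0, 0, 0], [0, 0, 0, 0, 0, 0], [0, 0, -0.008, 0, 0, 0], [0, 0, -0.008, 0, 0, 0], [0, 0, -0.008, 0, 0, 0], [0, 0, -0.008, 0, 0, 0], [0, 0, -0.008, 0, 0, 0], [0, 0, -0.01, 0, 0, 0], [0, 0, -0.03, 0, 0, 0], [0, 0, -0.04, 0, 0, 0]],
  ],
)

```text
clock: 8.15
tool_pos: [0.4847, -0.1718, 0.1518]
tool_rot: [-0.157, -3.135, -0.002]
force: [1.2, 0.5, -0.4]
grip_width: 0.0002
gripper_force: 0.0
```

Emit:
servo_tool(
  deltas=[
    [[0.03, 0, -0.02, 0, 0, 0], [0.04, 0, 0, 0, 0, 0], [0, 0, 0, 0, 0, 0], [0, 0, 0, 0, 0, 0], [0, 0, 0, 0, 0, 0], [0, 0, 0, 0, 0, 0]],
  ],
)

```text
clock: 8.9
tool_pos: [0.4166, -0.1657, 0.1721]
tool_rot: [-0.156, -3.137, -0.0]
force: [0.6, -0.1, 0.8]
grip_width: -0.0
gripper_force: 0.0
```

```bash
python3 sl.py
python3 - <<'E'
from h import *
p,d=capture("wrist");X=cloud(calibration("wrist"),d);m=(abs(X[...,0]-.488)<.012)&(abs(X[...,1]+.173)<.014)&(X[...,2]<.14);print("paddle z",np.median(X[m][:,2]),m.sum())
E
```

```text
8.95 [-1.02510245 -0.49574874 -0.52182692]
118 [ 868 -200   61] 57 [150, 150, 156]
122 [ 858 -202   45] 14 [146, 147, 152]
126 [ 844 -202   43] 12 [174, 176, 180]
130 [ 832 -203   34] 9 [118, 120, 122]
134 [ 823 -206    9] 10 [39, 40, 41]
138 [ 809 -206    9] 9 [43, 43, 44]
142 [ 794 -205   10] 14 [40, 42, 43]
146 [ 776 -202   31] 34 [138, 138, 142]
150 [ 760 -201   36] 35 [55, 56, 56]
154 [ 745 -200   43] 40 [56, 57, 58]
158 [ 722 -191  102] 104 [132, 134, 137]
162 [ 716 -198   47] 82 [57, 59, 61]
166 [ 701 -197   52] 80 [58, 58, 60]
170 [ 688 -197   51] 50 [59, 60, 62]
174 [ 673 -196   56] 53 [64, 65, 68]
paddle z 0.008221478171187235 357
```

View pics/t.png

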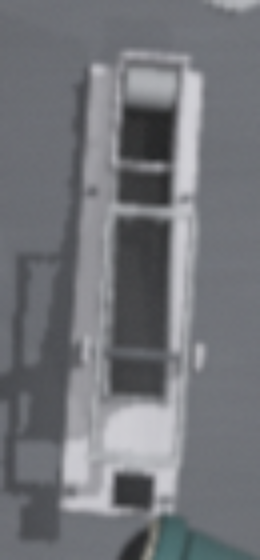

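The sleeve lies at the tray's far end (150,88). The gate crossbar is back at about 103 mm, and the paddle is at its rest position (133,490). Handing in.

Run:
```python
from h import *
b,d=capture("top");X=cloud(calibration("top"),d);z=np.median(X[225:230,365:371,2]);print("paddle z",z)
if abs(z-.112)<.006: print(workorder.hand_in())
```

```text
paddle z 0.11281392880325924
the job is handed in; nothing more can be done
None
```

The thicker sleeve (feeder A, the right-hand one seen from the robot) is in its catch tray, the paddle is back at rest with the gate shut, and the job is handed in at about 9 s.

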